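# Line up the pistons by size

## Robot

A 7-joint arm with a two-finger parallel gripper is mounted at the origin on the work surface. World frame = base frame: x ahead of the robot, y to its left, z up, the work surface at z = 0. Lengths are in m, angles in rad, forces in N, time in s.
With the tool pointing down it reaches from about 0.4 to 0.875 m from the base axis. Payload 19.3 kg.
Tool frame: the origin (TCP) lies midway between the tips of the shut fingers; the grasp point (between the pads) lies bot.pinch_z behind it (bot.pinch_z is the distance from the TCP to the grasp point, in m); z points along the fingers, y is the line along which they close (so a half turn about z gives the same grasp; the last joint's range is limited). The gripper opens to 85 mm and grips with 20 to 120 N. Pads are 22 mm wide; open, the fingers measure 114 mm over their backs; the gripper's body (76 mm by 85 mm) begins 54 mm behind the grasp point. The pads swing forward as they close: fully open they stand 13 mm farther back than shut.
Start: joints at [1.181, 0.521, -0.036, 1.599, 0.021, 1.021, -0.113], TCP at [0.196, -0.593, 0.231] pointing down, gripper open.
Joint ranges: [-2.91, 2.91], [-0.3, 2.13], [-1.5, 1.42], [0.17, 2.43], [-1.26, 4.41], [0.16, 1.93], [-2.52, 2.52]. Speed limits (rad/s): [1.89, 1.89, 2.39, 2.39, 3.01, 3.01, 3.01].

## Interface

Orientations are given as [roll, pitch, yaw] about the fixed x, y, z axes, in that order (R = Rz(yaw) Ry(pitch) Rx(roll)).
In Python, from workcell import readout, grab_frame, camera_info, workorder, bot gives the robot as it stands. The module is installed in compiled form; this text tells all that it offers.
- The arm moves only by the tool drive_tool, never from a script. Its argument "targets" is a list of rows, each an object of numbers: "dx", "dy", "dz": the shift along the tool's x, y, z as a fraction of full scale; "yaw": the turn about the tool's z as a fraction of full scale; "fingers": the closure, from 0 (fully open) to 1 (shut). In form: [{"dx": .., "dy": .., "dz": .., "yaw": .., "fingers": ..}, ...]. A call has 1 to 20 rows; each row shifts and turns the commanded pose from where the row before left it, along the tool's axes as they then stand; what a row does not reach is not made up. Full scale, the value 1, is 0.1 m for a shift and 90 degrees for a turn. A row lasts 1/10 s, in which the tool goes at most 50 mm and 8.59 degrees, less where a joint would pass 70% of its speed; a pose out of reach is approached as far as the arm can. A call with a number of a shift or a turn outside -1 to 1 is refused whole. A call with a gripper value outside its range is refused whole. The fingers move at their own pace and stop on an object; "squeeze" is the grip in N (left out, the last holds). Time passes only in rows, so rows that do not move let the fingers close. It gives the time, the measured TCP pose, the force, the opening and the grip force at its end, in the units of the state.
- readout.observe(): the state, without advancing time (a new reading comes with each control period).
- grab_frame(name): name is "scene" or "top" or "wrist"; returns the picture (400x640x3 uint8, blue, green, red); there is no depth.
- camera_info(name): a dict with "fx", "fy", "cx", "cy" (pixels), "T" (4x4, takes a point from camera to world coordinates); the wrist camera has in their place "hand_eye" (4x4, takes a point from camera to tool coordinates, whose origin is the TCP and whose axes are the flange's). Camera axes: x right, y up, looking along -z (the intrinsics and any distortion apply to the point x, -y, -z); pixel columns grow to the right and rows downward; lengths in m; the calibration is good to about 2 mm. A picture is of the moment at which its call begins: read the wrist's pose just before it. camera_info takes no time and is no camera call.
- workorder.job_done(): hands the job in; it is judged then, once.
The state is a dict: "clock": time; "qpos": joint angles; "qd": joint speeds; "joint_efforts": joint torques, N m; "position": TCP position; "tool_rot": TCP orientation; "force": force on the tool from outside, world axes, zero at the start; "moment": the same for the moment, N m; "grip_width": finger opening in m; "finger_force": force on a finger pad.
Only numpy, scipy, OpenCV 4.12 (cv2) and the standard library are available. Lean on these libraries where they do the work, as an engineer would, in place of code of your own. Each camera call takes 0.05 s, during which the arm holds its last target. There are 200 camera calls.

## Task

Line the four loose pistons up by size on the row of rubber pads, one in the middle of each pad: the largest on the pad next to the upright steel peg, then ever smaller away from it. Keep them upright, crown up, set them down rather than drop them, and leave the glass jar standing where it is.

Things in the scene. Friction and masses are not known exactly. Their poses are not given: they have to be found in the camera images.
- piston_32: smallest of four engine pistons: a bare aluminium cylinder 32 mm in diameter and 30 mm tall with ring grooves and a dark pin hole in its side, loose, standing crown up. Origin at the centre of its underside, z up its axis. The four differ only in size (diameters 32, 40, 48, 56 mm). At least 25 mm is free on its near and far side (along world x), often less beside it (along y).
- piston_40: second smallest of four engine pistons: a bare aluminium cylinder 40 mm in diameter and 36 mm tall with ring grooves and a dark pin hole in its side, loose, standing crown up. Origin at the centre of its underside, z up its axis. The four differ only in size (diameters 32, 40, 48, 56 mm). At least 25 mm is free on its near and far side (along world x), often less beside it (along y).
- piston_48: second largest of four engine pistons: a bare aluminium cylinder 48 mm in diameter and 42 mm tall with ring grooves and a dark pin hole in its side, loose, standing crown up. Origin at the centre of its underside, z up its axis. The four differ only in size (diameters 32, 40, 48, 56 mm). At least 25 mm is free on its near and far side (along world x), often less beside it (along y).
- piston_56: largest of four engine pistons: a bare aluminium cylinder 56 mm in diameter and 48 mm tall with ring grooves and a dark pin hole in its side, loose, standing crown up. Origin at the centre of its underside, z up its axis. The four differ only in size (diameters 32, 40, 48, 56 mm). At least 25 mm is free on its near and far side (along world x), often less beside it (along y).
- pad_a: black round rubber pad, 60 mm in diameter, 2 mm thick, fixed on a plywood strip (76 x 390 x 8 mm, lying roughly across the bench); the first of a row of four alike (a, b, c, d, centres 72 mm apart). Origin at the centre of its underside, 8 mm above the bench; the pad's top is 2 mm higher.
- pad_b: black round rubber pad, 60 mm in diameter, 2 mm thick, fixed on a plywood strip (76 x 390 x 8 mm, lying roughly across the bench); the second of a row of four alike (a, b, c, d, centres 72 mm apart). Origin at the centre of its underside, 8 mm above the bench; the pad's top is 2 mm higher.
- pad_c: black round rubber pad, 60 mm in diameter, 2 mm thick, fixed on a plywood strip (76 x 390 x 8 mm, lying roughly across the bench); the third of a row of four alike (a, b, c, d, centres 72 mm apart). Origin at the centre of its underside, 8 mm above the bench; the pad's top is 2 mm higher.
- pad_d: black round rubber pad, 60 mm in diameter, 2 mm thick, fixed on a plywood strip (76 x 390 x 8 mm, lying roughly across the bench); the last of a row of four alike (a, b, c, d, centres 72 mm apart). Origin at the centre of its underside, 8 mm above the bench; the pad's top is 2 mm higher.
- peg: upright round steel peg, 20 mm thick and 45 mm tall on a 30 mm foot, fixed at one end of the plywood strip, in line with the pads, 62 mm beyond the end pad's centre; sometimes beyond pad a, sometimes beyond pad d (the other end has only a flat dark steel plate). Origin at the centre of its underside, 8 mm above the bench.
- jar: amber glass jar with a black lid, 50 mm in diameter and 59 mm tall, standing loose among the pistons; to be left where it stands. Origin at the centre of its underside. A black air filter, 50 x 42 x 28 mm, not listed, also stands in the same line of places; no rule concerns it.
Mind the look-alikes: they are no part of the job. Leave any pink or turquoise look-alike of the piston_40 alone.

How it is judged:
At the end, for the whole second after the job is handed in: The pistons stand upright (within 0.1 rad), at rest and released, each on a pad with its axis within 12 mm of the pad's centre, the largest on the pad next to the peg and in falling size away from it; the jar is within 30 mm of where it stood (((horizontal distance between peg and pad_a below 0.1 m and horizontal distance between piston_56 and pad_a below 0.012 m and z of piston_56 in the frame of pad_a between -0.0005 and 0.006 m and horizontal distance between piston_48 and pad_b below 0.012 m and z of piston_48 in the frame of pad_b between -0.0005 and 0.006 m and horizontal distance between piston_40 and pad_c below 0.012 m and z of piston_40 in the frame of pad_c between -0.0005 and 0.006 m and horizontal distance between piston_32 and pad_d below 0.012 m and z of piston_32 in the frame of pad_d between -0.0005 and 0.006 m) or (horizontal distance between peg and pad_d below 0.1 m and horizontal distance between piston_56 and pad_d below 0.012 m and z of piston_56 in the frame of pad_d between -0.0005 and 0.006 m and horizontal distance between piston_48 and pad_c below 0.012 m and z of piston_48 in the frame of pad_c between -0.0005 and 0.006 m and horizontal distance between piston_40 and pad_b below 0.012 m and z of piston_40 in the frame of pad_b between -0.0005 and 0.006 m and horizontal distance between piston_32 and pad_a below 0.012 m and z of piston_32 in the frame of pad_a between -0.0005 and 0.006 m)) and angle between each of piston_32, piston_40, piston_48, piston_56's own z axis and vertical below 0.1 rad and linear speed of each of piston_32, piston_40, piston_48, piston_56 below 0.02 m/s and angular speed of each of piston_32, piston_40, piston_48, piston_56 below 0.2 rad/s and distance of jar from where it was at the start of the episode below 0.03 m); the robot touches nothing.
It fails at once if a piston is tipped more than about 30 degrees (angle between any of piston_32, piston_40, piston_48, piston_56's own z axis and vertical above 0.52 rad).
It fails at once if a piston is dropped or thrown (faster than 0.7 m/s with no finger on it, a fall of about 25 mm) ((linear speed of piston_32 above 0.7 m/s and contact force between the fingers and piston_32 below 0.05 N) or (linear speed of piston_40 above 0.7 m/s and contact force between the fingers and piston_40 below 0.05 N) or (linear speed of piston_48 above 0.7 m/s and contact force between the fingers and piston_48 below 0.05 N) or (linear speed of piston_56 above 0.7 m/s and contact force between the fingers and piston_56 below 0.05 N)).
It fails at once if the glass jar is moved more than 30 mm (distance of jar from where it was at the start of the episode above 0.03 m).
It also fails if it takes over 109 s, if anything falls off the work surface, if the arm or the gripper's body presses on something with over 40 N, if the wrist force passes 120 N, or if a joint passes its speed limit or range.

## Working session

There is one attempt and no reset: what is moved stays moved. The work goes in short steps, Python scripts to look and compute and a tool call to move; the robot and the scene stay as the last step left them, time stands still between calls to the robot, and variables do not carry over. Pictures are saved under pics/ and viewed, at most 14 in all, crops included, and the job is handed in when it is done.

Besides the shell and the picture viewer there is one more tool, called after ">>>" as a command line: name --argument value ..., lists and objects as JSON in quotes. drive_tool: Moves the arm, as the interface text tells. Shift numbers are shares of 0.1 m and turn numbers shares of 90 degrees, none past 1 either way. Its arguments: {"type":"object","properties":{"targets":{"type":"array","items":{"type":"object","properties":{"dx":{"type":"number","minimum":-1,"maximum":1},"dy":{"type":"number","minimum":-1,"maximum":1},"dz":{"type":"number","minimum":-1,"maximum":1},"yaw":{"type":"number","minimum":-1,"maximum":1},"fingers":{"type":"number"}}}},"squeeze":{"type":"number"}},"required":["targets"]}

```bash
mkdir -p pics
python3 - <<'E'
from workcell import readout, grab_frame, camera_info, bot
import cv2
s=readout.observe();print({k:s[k] for k in('clock','position','tool_rot','grip_width','force')},bot.pinch_z)
for n in('scene','top'):
    cv2.imwrite(f'pics/{n}0.png',grab_frame(n));print(n,camera_info(n))
print(camera_info('wrist'))
E
```

```text
{'clock': 0.0, 'position': array([ 0.19633753, -0.5929964 ,  0.23071005]), 'tool_rot': array([-3.14042501e+00,  1.08596361e-04,  3.19810724e-01]), 'grip_width': 0.08556470704004415, 'force': array([0.05460744, 0.04652733, 0.56561766])} 0.0187
scene {'fx': 483.9659089709058, 'fy': 483.9659089709058, 'cx': 328.38138688287324, 'cy': 193.91533131753442, 'T': array([[ 0.72074698, -0.51816632,  0.46046439,  0.98987785],
       [ 0.69297725,  0.52181583, -0.49748444, -0.54219437],
       [ 0.01750208,  0.67765176,  0.73517466,  0.83092254],
       [ 0.        ,  0.        ,  0.        ,  1.        ]])}
top {'fx': 438.70524273528576, 'fy': 438.70524273528576, 'cx': 314.4169514987908, 'cy': 201.24601583343588, 'T': array([[ 0.01581874,  0.99084114, -0.13410298,  0.33079809],
       [-0.9996678 ,  0.01840202,  0.01804579,  0.02232675],
       [ 0.02034828,  0.13377297,  0.99080308,  1.27828031],
       [ 0.        ,  0.        ,  0.        ,  1.        ]])}
{'fx': 331.8080434874914, 'fy': 331.8080434874914, 'cx': 317.46814641553755, 'cy': 199.03160496841573, 'hand_eye': array([[ 4.12234325e-04,  9.53104749e-01,  3.02640328e-01,
         7.68487632e-02],
       [ 9.99999886e-01, -3.20211810e-04, -3.53683471e-04,
         5.56023136e-04],
       [-2.40188388e-04,  3.02640440e-01, -9.53104772e-01,
        -1.42426609e-01],
       [ 0.00000000e+00,  0.00000000e+00,  0.00000000e+00,
         1.00000000e+00]])}
```

View pics/top0.png

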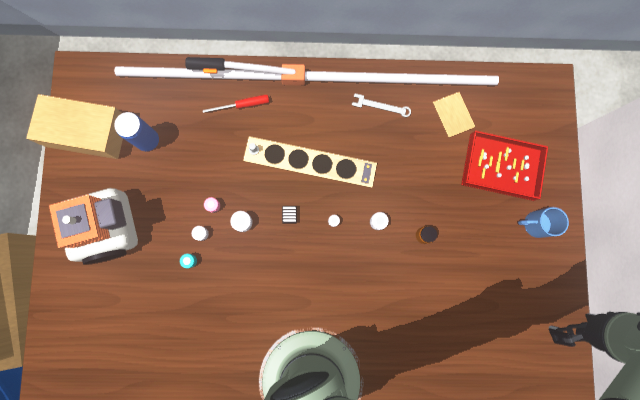

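View pics/scene0.png

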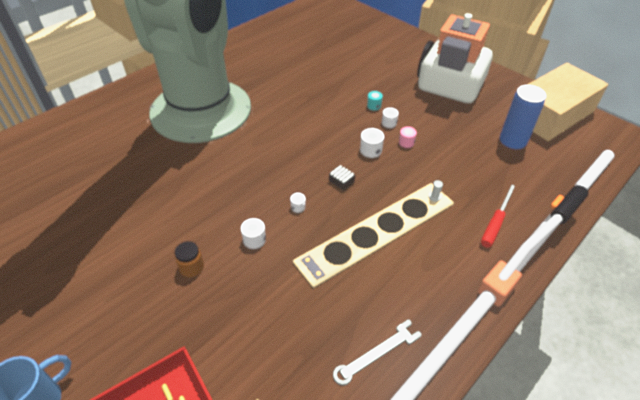

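The top view shows the strip with the peg at its left end (254,149) and the pads at (275,154), (298,159), (322,163) and (346,169). The pistons are at (200,233) for 40, (241,221) for 56, (334,220) for 32 and (379,221) for 48, with the jar at (427,233). The look-alikes are pink (212,205) and turquoise (187,261). I'll enlarge a crop to measure these.

Run:
```python
import cv2
im=cv2.imread('pics/top0.png')
cv2.imwrite('pics/c1.png',cv2.resize(im[130:275,175:310],None,fx=4,fy=4,interpolation=cv2.INTER_CUBIC))
cv2.imwrite('pics/c2.png',cv2.resize(im[130:250,305:445],None,fx=5,fy=5,interpolation=cv2.INTER_CUBIC))
```

```text
(no output)
```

View pics/c1.png

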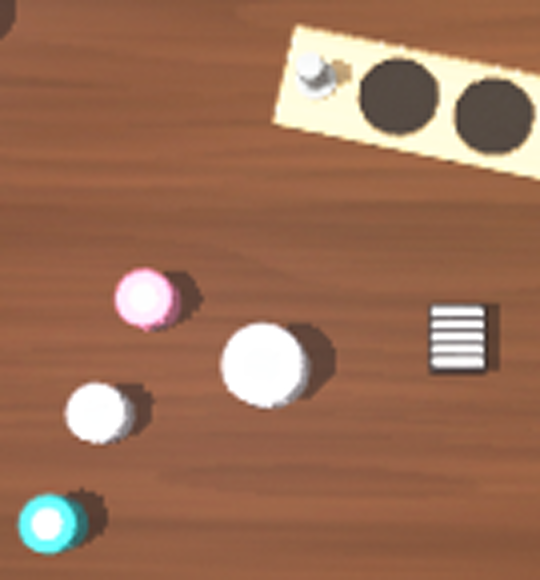

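View pics/c2.png

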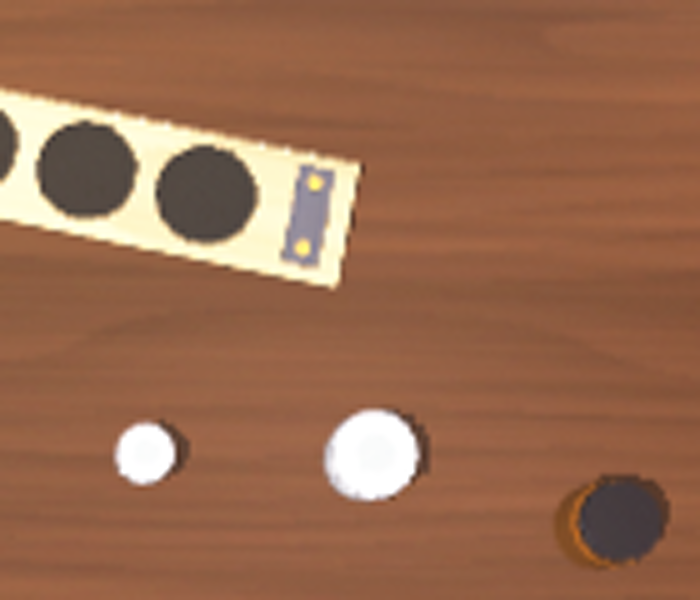

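```bash
cat > h.py <<'E'
import numpy as np
from workcell import camera_info
def world(cam,u,v,z):
    c=camera_info(cam);T=c['T']
    d=T[:3,:3]@np.array([(u-c['cx'])/c['fx'],-(v-c['cy'])/c['fy'],-1])
    o=T[:3,3];return (o+d*(z-o[2])/d[2])
def c1(u,v):return (u+.5)/4-.5+175,(v+.5)/4-.5+130
def c2(u,v):return (u+.5)/5-.5+305,(v+.5)/5-.5+130
E
python3 - <<'E'
from h import *
P={'p40':(c1(97,412),.036),'p56':(c1(263,364),.048),'pink':(c1(144,298),.036),'turq':(c1(47,523),.036),'filt':(c1(457,337),.028),
'pad1':(c1(399,96),.01),'pad2':(c1(494,116),.01),'pad3':(c2(86,169),.01),'pad4':(c2(206,194),.01),'p32':(c2(145,453),.03),'p48':(c2(373,454),.042),'jar':(c2(623,520),.059)}
for k,(p,z) in P.items():print(k,np.round(world('top',*p,z),4),np.round(p,1))
# cross-check scene pixels
for k,p,z in [('pad1',(415,208),.01),('pad4',(337,253),.01),('p56',(372,137),.048),('p48',(253,228),.042),('p32',(298,199),.03),('p40',(390,114),.036)]:
    print('scene',k,np.round(world('scene',*p,z),4))
w=[world('top',*P[k][0],.01) for k in('pad1','pad2','pad3','pad4')]
print([np.linalg.norm(a-b) for a,b in zip(w,w[1:])])
E
```

```text
p40 [0.4038 0.3236 0.036 ] [198.9 232.6]
p56 [0.4386 0.2067 0.048 ] [240.4 220.6]
pink [0.4852 0.2945 0.036 ] [210.6 204.1]
turq [0.3258 0.3544 0.036 ] [186.4 260.4]
filt [0.4622 0.0721 0.028 ] [288.9 213.9]
pad1 [0.6423 0.1198 0.01  ] [274.4 153.6]
pad2 [0.6286 0.0494 0.01  ] [298.1 158.6]
pad3 [ 0.6156 -0.0208  0.01  ] [321.8 163.4]
pad4 [ 0.602  -0.0919  0.01  ] [345.8 168.4]
p32 [ 0.4461 -0.0561  0.03  ] [333.6 220.2]
p48 [ 0.4467 -0.1848  0.042 ] [379.2 220.4]
jar [ 0.4106 -0.3218  0.059 ] [429.2 233.6]
scene pad1 [0.6444 0.1199 0.01  ]
scene pad4 [ 0.6039 -0.0943  0.01  ]
scene p56 [0.4434 0.2017 0.048 ]
scene p48 [ 0.4514 -0.1879  0.042 ]
scene p32 [ 0.4509 -0.059   0.03  ]
scene p40 [0.4084 0.3178 0.036 ]
[np.float64(0.07176735083379937), np.float64(0.07135320002148936), np.float64(0.07237120912011136)]
```

>>> drive_tool --targets '[{"yaw":-0.09,"fingers":0},{"yaw":-0.09},{"yaw":-0.09},{"yaw":-0.09},{"yaw":-0.09},{"yaw":-0.09},{"yaw":-0.09},{"yaw":-0.09},{"yaw":-0.076},{}]' --squeeze 40

```text
invalid input
```

>>> drive_tool --targets '[{"dx":0,"dy":0,"dz":0,"yaw":-0.09,"fingers":0.22},{"dx":0,"dy":0,"dz":0,"yaw":-0.09,"fingers":0.22},{"dx":0,"dy":0,"dz":0,"yaw":-0.09,"fingers":0.22},{"dx":0,"dy":0,"dz":0,"yaw":-0.09,"fingers":0.22},{"dx":0,"dy":0,"dz":0,"yaw":-0.09,"fingers":0.22},{"dx":0,"dy":0,"dz":0,"yaw":-0.09,"fingers":0.22},{"dx":0,"dy":0,"dz":0,"yaw":-0.09,"fingers":0.22},{"dx":0,"dy":0,"dz":0,"yaw":-0.09,"fingers":0.22},{"dx":0,"dy":0,"dz":0,"yaw":-0.076,"fingers":0.22},{"dx":0,"dy":0,"dz":0,"yaw":0,"fingers":0.22}]' --squeeze 40

```text
clock: 1.1
position: [0.1962, -0.5932, 0.2309]
tool_rot: [3.142, -0.001, 1.572]
force: [0.9, -0.3, -0.2]
grip_width: 0.0665
finger_force: 0.0
```

>>> drive_tool --targets '[{"dx":0.34,"dy":0.21,"dz":0,"yaw":0,"fingers":0.22},{"dx":0.34,"dy":0.21,"dz":0,"yaw":0,"fingers":0.22},{"dx":0.34,"dy":0.21,"dz":0,"yaw":0,"fingers":0.22},{"dx":0.34,"dy":0.21,"dz":0,"yaw":0,"fingers":0.22},{"dx":0.34,"dy":0.21,"dz":0,"yaw":0,"fingers":0.22},{"dx":0.34,"dy":0.21,"dz":0,"yaw":0,"fingers":0.22},{"dx":0.34,"dy":0.21,"dz":0,"yaw":0,"fingers":0.22},{"dx":0.34,"dy":0.21,"dz":0,"yaw":0,"fingers":0.22},{"dx":0.34,"dy":0.21,"dz":0,"yaw":0,"fingers":0.22},{"dx":0.34,"dy":0.21,"dz":0,"yaw":0,"fingers":0.22},{"dx":0.34,"dy":0.21,"dz":0,"yaw":0,"fingers":0.22},{"dx":0.34,"dy":0.21,"dz":0,"yaw":0,"fingers":0.22},{"dx":0,"dy":0,"dz":0,"yaw":0,"fingers":0.22},{"dx":0,"dy":0,"dz":0,"yaw":0,"fingers":0.22}]'

```text
clock: 2.5
position: [0.449, -0.1848, 0.2312]
tool_rot: [-3.141, -0.0, 1.569]
force: [-0.5, -0.2, 1.2]
grip_width: 0.0667
finger_force: 0.0
```

```bash
cat >> h.py <<'E'
from workcell import readout,grab_frame
from scipy.spatial.transform import Rotation as R
import cv2
def snap(name):
    s=readout.observe();cv2.imwrite(f'pics/{name}.png',grab_frame('wrist'))
    T=np.eye(4);T[:3,:3]=R.from_euler('xyz',s['tool_rot']).as_matrix();T[:3,3]=s['position']
    np.save(f'pics/{name}.npy',T@camera_info('wrist')['hand_eye'])
    print(s['clock'],np.round(s['position'],4),np.round(s['qpos'],2))
def ww(name,u,v,z):
    c=camera_info('wrist');T=np.load(f'pics/{name}.npy')
    d=T[:3,:3]@np.array([(u-c['cx'])/c['fx'],-(v-c['cy'])/c['fy'],-1]);o=T[:3,3]
    return np.round(o+d*(z-o[2])/d[2],4)
E
python3 -c "from h import *;snap('w1')"
```

```text
2.5 [ 0.449  -0.1848  0.2312] [ 0.68  0.34 -0.51  1.94  0.2   0.92  0.06]
```

View pics/w1.png

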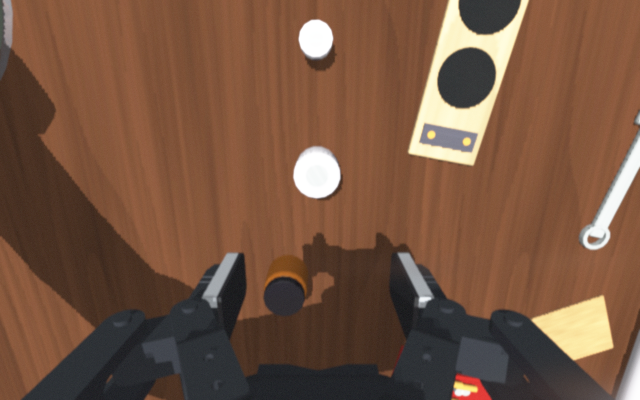

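The wrist view shows the crown of piston 48 at (317,175), piston 32 at (316,39), the end pad at (467,78) and the jar lid at (285,294).

```bash
python3 -c "
from h import *
print(ww('w1',317,175,.042),ww('w1',316,39,.03),ww('w1',467,78,.01),ww('w1',285,294,.059))"
```

```text
[ 0.4481 -0.1876  0.042 ] [ 0.4475 -0.059   0.03  ] [ 0.6029 -0.093   0.01  ] [ 0.4128 -0.317   0.059 ]
```

>>> drive_tool --targets '[{"dx":-0.02,"dy":0,"dz":0.3,"yaw":0,"fingers":0.22},{"dx":0,"dy":0,"dz":0.3,"yaw":0,"fingers":0.22},{"dx":0,"dy":0,"dz":0.3,"yaw":0,"fingers":0.22},{"dx":0,"dy":0,"dz":0.3,"yaw":0,"fingers":0.22},{"dx":0,"dy":0,"dz":0.3,"yaw":0,"fingers":0.22},{"dx":0,"dy":0,"dz":0.3,"yaw":0,"fingers":0.22},{"dx":0,"dy":0,"dz":0.23,"yaw":0,"fingers":0.22},{"dx":0,"dy":0,"dz":0.1,"yaw":0,"fingers":0.22},{"dx":0,"dy":0,"dz":0.1,"yaw":0,"fingers":0.22},{"dx":0,"dy":0,"dz":0,"yaw":0,"fingers":0.22},{"dx":0,"dy":0,"dz":0,"yaw":0,"fingers":0.22}]'

```text
clock: 3.65
position: [0.449, -0.1878, 0.0089]
tool_rot: [3.141, 0.0, 1.569]
force: [-0.1, -1.3, 0.6]
grip_width: 0.0666
finger_force: 0.0
```

Close gently, then lift.

>>> drive_tool --targets '[{"dx":0,"dy":0,"dz":0,"yaw":0,"fingers":0.35},{"dx":0,"dy":0,"dz":0,"yaw":0,"fingers":0.42},{"dx":0,"dy":0,"dz":0,"yaw":0,"fingers":0.5},{"dx":0,"dy":0,"dz":0,"yaw":0,"fingers":0.6},{"dx":0,"dy":0,"dz":0,"yaw":0,"fingers":1},{"dx":0,"dy":0,"dz":0,"yaw":0,"fingers":1},{"dx":0,"dy":0,"dz":0,"yaw":0,"fingers":1},{"dx":0,"dy":0,"dz":-0.05,"yaw":0,"fingers":1},{"dx":0,"dy":0,"dz":-0.05,"yaw":0,"fingers":1},{"dx":0,"dy":0,"dz":0,"yaw":0,"fingers":1}]'

```text
clock: 4.65
position: [0.4491, -0.1877, 0.0191]
tool_rot: [3.141, 0.0, 1.57]
force: [-0.2, -0.2, -1.8]
grip_width: 0.047
finger_force: 41.3
```

>>> drive_tool --targets '[{"dx":0,"dy":0,"dz":-0.2,"yaw":0,"fingers":1},{"dx":0,"dy":0,"dz":-0.3,"yaw":0,"fingers":1},{"dx":0.1,"dy":0.08,"dz":-0.3,"yaw":0,"fingers":1},{"dx":0.25,"dy":0.19,"dz":0,"yaw":0,"fingers":1},{"dx":0.3,"dy":0.23,"dz":0,"yaw":0,"fingers":1},{"dx":0.3,"dy":0.23,"dz":0,"yaw":0,"fingers":1},{"dx":0.3,"dy":0.23,"dz":0,"yaw":0,"fingers":1},{"dx":0.3,"dy":0.23,"dz":0,"yaw":0,"fingers":1},{"dx":0.3,"dy":0.23,"dz":0,"yaw":0,"fingers":1},{"dx":0.3,"dy":0.23,"dz":0,"yaw":0,"fingers":1},{"dx":0.15,"dy":0.11,"dz":0,"yaw":0,"fingers":1},{"dx":0.07,"dy":0.05,"dz":0,"yaw":0,"fingers":1},{"dx":0,"dy":0,"dz":0,"yaw":0,"fingers":1},{"dx":0,"dy":0,"dz":0,"yaw":0,"fingers":1}]'

```text
clock: 6.05
position: [0.6293, 0.048, 0.0981]
tool_rot: [-3.141, 0.001, 1.569]
force: [-0.6, -0.1, -1.1]
grip_width: 0.0472
finger_force: 41.7
```

```bash
python3 -c "from h import *;snap('w2')"
```

```text
6.05 [0.6293 0.048  0.0981] [ 0.1   0.72 -0.41  1.67  0.37  0.83 -0.47]
```

View pics/w2.png

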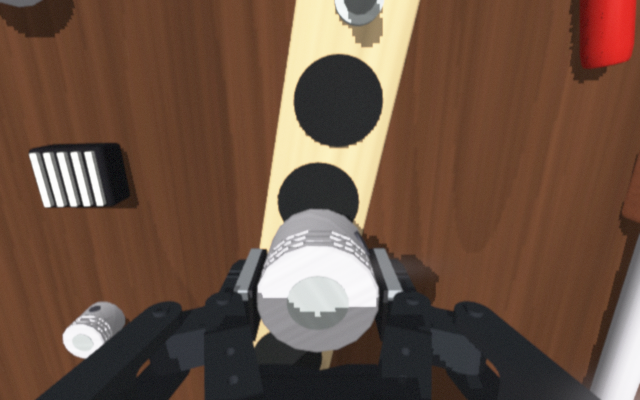

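The piston is held upright above the second pad, with the first pad centred at (338,100) and the peg beyond it.

```bash
python3 -c "
from h import *
print(ww('w2',338.5,100,.01),ww('w2',318,162,.01))"
```

```text
[0.643  0.1206 0.01  ] [0.6293 0.0788 0.01  ]
```

>>> drive_tool --targets '[{"dx":0.01,"dy":0.005,"dz":0.25,"yaw":0,"fingers":1},{"dx":0,"dy":0,"dz":0.25,"yaw":0,"fingers":1},{"dx":0,"dy":0,"dz":0.15,"yaw":0,"fingers":1},{"dx":0,"dy":0,"dz":0.06,"yaw":0,"fingers":1},{"dx":0,"dy":0,"dz":0.04,"yaw":0,"fingers":1},{"dx":0,"dy":0,"dz":0,"yaw":0,"fingers":1},{"dx":0,"dy":0,"dz":0,"yaw":0,"fingers":1}]'

```text
clock: 6.8
position: [0.6308, 0.0504, 0.0241]
tool_rot: [3.141, -0.0, 1.57]
force: [-0.2, 0.2, -1.4]
grip_width: 0.047
finger_force: 41.7
```

>>> drive_tool --targets '[{"dx":-0.01,"dy":-0.01,"dz":0.03,"yaw":0,"fingers":1},{"dx":0,"dy":0,"dz":0.02,"yaw":0,"fingers":1},{"dx":0,"dy":0,"dz":0,"yaw":0,"fingers":1},{"dx":0,"dy":0,"dz":0,"yaw":0,"fingers":1}]'

```text
clock: 7.2
position: [0.6296, 0.0492, 0.0192]
tool_rot: [3.141, 0.0, 1.57]
force: [-4.9, -2.1, 12.7]
grip_width: 0.0466
finger_force: 42.8
```

Contact. I'll release to a modest opening and rise.

>>> drive_tool --targets '[{"dx":0,"dy":0,"dz":0,"yaw":0,"fingers":0.4},{"dx":0,"dy":0,"dz":0,"yaw":0,"fingers":0.3},{"dx":0,"dy":0,"dz":0,"yaw":0,"fingers":0.25},{"dx":0,"dy":0,"dz":0,"yaw":0,"fingers":0.25},{"dx":0,"dy":0,"dz":0,"yaw":0,"fingers":0.25},{"dx":0,"dy":0,"dz":-0.1,"yaw":0,"fingers":0.25},{"dx":0,"dy":0,"dz":-0.3,"yaw":0,"fingers":0.25},{"dx":0,"dy":0,"dz":-0.4,"yaw":0,"fingers":0.3},{"dx":0,"dy":0,"dz":-0.3,"yaw":0,"fingers":0.35},{"dx":0,"dy":0,"dz":0,"yaw":0,"fingers":0.38}]'

```text
clock: 8.2
position: [0.6315, 0.0498, 0.1332]
tool_rot: [3.135, -0.001, 1.57]
force: [0.1, -0.0, -0.0]
grip_width: 0.0528
finger_force: 0.0
```

>>> drive_tool --targets '[{"dx":-0.1,"dy":-0.17,"dz":0,"yaw":0,"fingers":0.38},{"dx":-0.22,"dy":-0.37,"dz":0,"yaw":0,"fingers":0.38},{"dx":-0.22,"dy":-0.37,"dz":0,"yaw":0,"fingers":0.38},{"dx":-0.22,"dy":-0.37,"dz":0,"yaw":0,"fingers":0.38},{"dx":-0.22,"dy":-0.37,"dz":0,"yaw":0,"fingers":0.38},{"dx":-0.1,"dy":-0.185,"dz":0.2,"yaw":0,"fingers":0.38},{"dx":0,"dy":0,"dz":0.3,"yaw":0,"fingers":0.38},{"dx":0,"dy":0,"dz":0.2,"yaw":0,"fingers":0.38},{"dx":0,"dy":0,"dz":0,"yaw":0,"fingers":0.38},{"dx":0,"dy":0,"dz":0,"yaw":0,"fingers":0.38}]'

```text
clock: 9.2
position: [0.4458, -0.0582, 0.0587]
tool_rot: [-3.141, -0.0, 1.571]
force: [0.1, -0.3, 0.9]
grip_width: 0.053
finger_force: 0.0
```

>>> drive_tool --targets '[{"dx":0,"dy":0.02,"dz":0.2,"yaw":0,"fingers":0.38},{"dx":0,"dy":0,"dz":0.2,"yaw":0,"fingers":0.38},{"dx":0,"dy":0,"dz":0.12,"yaw":0,"fingers":0.38},{"dx":0,"dy":0,"dz":0,"yaw":0,"fingers":0.38},{"dx":0,"dy":0,"dz":0,"yaw":0,"fingers":0.5},{"dx":0,"dy":0,"dz":0,"yaw":0,"fingers":0.57},{"dx":0,"dy":0,"dz":0,"yaw":0,"fingers":0.64},{"dx":0,"dy":0,"dz":0,"yaw":0,"fingers":0.75},{"dx":0,"dy":0,"dz":0,"yaw":0,"fingers":1},{"dx":0,"dy":0,"dz":0,"yaw":0,"fingers":1},{"dx":0,"dy":0,"dz":0,"yaw":0,"fingers":1}]'

```text
clock: 10.3
position: [0.4483, -0.0586, 0.0073]
tool_rot: [3.14, 0.0, 1.57]
force: [-1.6, 0.1, 14.4]
grip_width: 0.0308
finger_force: 38.4
```

>>> drive_tool --targets '[{"dx":0,"dy":0,"dz":-0.1,"yaw":0,"fingers":1},{"dx":0,"dy":0,"dz":-0.3,"yaw":0,"fingers":1},{"dx":0,"dy":0.05,"dz":-0.3,"yaw":0,"fingers":1},{"dx":-0.06,"dy":0.25,"dz":0,"yaw":0,"fingers":1},{"dx":-0.08,"dy":0.35,"dz":0,"yaw":0,"fingers":1},{"dx":-0.08,"dy":0.35,"dz":0,"yaw":0,"fingers":1},{"dx":-0.08,"dy":0.35,"dz":0,"yaw":0,"fingers":1},{"dx":-0.04,"dy":0.2,"dz":0,"yaw":0,"fingers":1},{"dx":0,"dy":0,"dz":0,"yaw":0,"fingers":1},{"dx":0,"dy":0,"dz":0.2,"yaw":0,"fingers":1},{"dx":0,"dy":0,"dz":0.2,"yaw":0,"fingers":1},{"dx":0,"dy":0,"dz":0.07,"yaw":0,"fingers":1},{"dx":0,"dy":0,"dz":0,"yaw":0,"fingers":1},{"dx":0,"dy":0,"dz":0,"yaw":0,"fingers":1}]'

```text
clock: 11.7
position: [0.603, -0.0925, 0.0303]
tool_rot: [3.141, -0.0, 1.57]
force: [0.2, 0.1, -0.1]
grip_width: 0.0306
finger_force: 39.8
```

>>> drive_tool --targets '[{"dx":0,"dy":0,"dz":0.06,"yaw":0,"fingers":1},{"dx":0,"dy":0,"dz":0.04,"yaw":0,"fingers":1},{"dx":0,"dy":0,"dz":0.025,"yaw":0,"fingers":1},{"dx":0,"dy":0,"dz":0,"yaw":0,"fingers":1},{"dx":0,"dy":0,"dz":0,"yaw":0,"fingers":1}]'

```text
clock: 12.2
position: [0.6028, -0.0927, 0.0174]
tool_rot: [3.142, 0.0, 1.57]
force: [-5.0, -0.2, 12.0]
grip_width: 0.0307
finger_force: 41.2
```

Contact. Release, rise to about z 0.13 and head for piston 56 at (0.441, 0.204).

>>> drive_tool --targets '[{"dx":0,"dy":0,"dz":0,"yaw":0,"fingers":0.58},{"dx":0,"dy":0,"dz":0,"yaw":0,"fingers":0.5},{"dx":0,"dy":0,"dz":0,"yaw":0,"fingers":0.42},{"dx":0,"dy":0,"dz":0,"yaw":0,"fingers":0.42},{"dx":0,"dy":0,"dz":0,"yaw":0,"fingers":0.42},{"dx":0,"dy":0,"dz":-0.1,"yaw":0,"fingers":0.42},{"dx":0,"dy":0,"dz":-0.3,"yaw":0,"fingers":0.42},{"dx":0,"dy":0,"dz":-0.4,"yaw":0,"fingers":0.35},{"dx":0,"dy":0,"dz":-0.4,"yaw":0,"fingers":0.25},{"dx":0.2,"dy":-0.1,"dz":-0.2,"yaw":0,"fingers":0.15},{"dx":0.3,"dy":-0.2,"dz":0,"yaw":0,"fingers":0.15},{"dx":0.3,"dy":-0.2,"dz":0,"yaw":0,"fingers":0.15},{"dx":0.3,"dy":-0.2,"dz":0,"yaw":0,"fingers":0.15},{"dx":0.3,"dy":-0.2,"dz":0,"yaw":0,"fingers":0.15},{"dx":0.3,"dy":-0.2,"dz":0,"yaw":0,"fingers":0.15},{"dx":0.3,"dy":-0.2,"dz":0,"yaw":0,"fingers":0.15},{"dx":0.3,"dy":-0.2,"dz":0,"yaw":0,"fingers":0.15},{"dx":0.2,"dy":-0.12,"dz":0,"yaw":0,"fingers":0.15},{"dx":0,"dy":0,"dz":0,"yaw":0,"fingers":0.15},{"dx":0,"dy":0,"dz":0,"yaw":0,"fingers":0.15}]'

```text
clock: 14.2
position: [0.4411, 0.1576, 0.1573]
tool_rot: [3.141, 0.0, 1.571]
force: [-0.5, 0.9, -0.1]
grip_width: 0.0726
finger_force: 0.0
```

```bash
python3 -c "from h import *;snap('w3')"
```

```text
14.2 [0.4411 0.1576 0.1573] [-0.05  0.42 -0.53  2.05  0.31  0.74 -0.77]
```

View pics/w3.png

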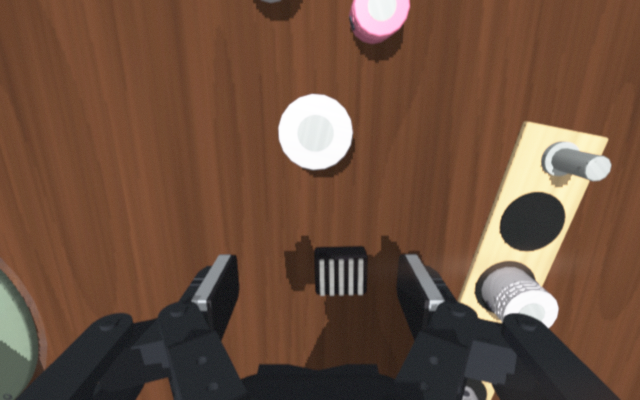

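Piston 56's crown is centred at (316,132) and the pink part at (382,10). Piston 48 is standing on the second pad and piston 32 is visible at (470,393).

```bash
python3 -c "
from h import *
print(ww('w3',316,132,.048),ww('w3',532,221,.01),ww('w3',530,307,.052))"
```

```text
[0.4397 0.2069 0.048 ] [0.642  0.1206 0.01  ] [0.6269 0.0565 0.052 ]
```

>>> drive_tool --targets '[{"dx":0.24,"dy":-0.01,"dz":0,"yaw":0,"fingers":0.15},{"dx":0.24,"dy":0,"dz":0,"yaw":0,"fingers":0.15},{"dx":0,"dy":0,"dz":0.2,"yaw":0,"fingers":0.15},{"dx":0,"dy":0,"dz":0.3,"yaw":0,"fingers":0.15},{"dx":0,"dy":0,"dz":0.3,"yaw":0,"fingers":0.15},{"dx":0,"dy":0,"dz":0.2,"yaw":0,"fingers":0.15},{"dx":0,"dy":0,"dz":0,"yaw":0,"fingers":0.15},{"dx":0,"dy":0,"dz":0,"yaw":0,"fingers":0.15}]'

```text
clock: 15.05
position: [0.4404, 0.2051, 0.0572]
tool_rot: [-3.141, 0.0, 1.569]
force: [0.9, 0.1, -0.6]
grip_width: 0.0727
finger_force: 0.0
```

>>> drive_tool --targets '[{"dx":0.01,"dy":0,"dz":0.2,"yaw":0,"fingers":0.15},{"dx":0,"dy":0,"dz":0.15,"yaw":0,"fingers":0.15},{"dx":0,"dy":0,"dz":0.1,"yaw":0,"fingers":0.15},{"dx":0,"dy":0,"dz":0,"yaw":0,"fingers":0.2},{"dx":0,"dy":0,"dz":0,"yaw":0,"fingers":0.27},{"dx":0,"dy":0,"dz":0,"yaw":0,"fingers":0.34},{"dx":0,"dy":0,"dz":0,"yaw":0,"fingers":0.45},{"dx":0,"dy":0,"dz":0,"yaw":0,"fingers":1},{"dx":0,"dy":0,"dz":0,"yaw":0,"fingers":1},{"dx":0,"dy":0,"dz":0,"yaw":0,"fingers":1},{"dx":0,"dy":0,"dz":-0.1,"yaw":0,"fingers":1},{"dx":0,"dy":0,"dz":0,"yaw":0,"fingers":1}]'

```text
clock: 16.25
position: [0.4407, 0.2068, 0.0232]
tool_rot: [3.14, -0.001, 1.57]
force: [0.1, 0.6, -2.3]
grip_width: 0.0548
finger_force: 42.9
```

>>> drive_tool --targets '[{"dx":0,"dy":0,"dz":-0.2,"yaw":0,"fingers":1},{"dx":0,"dy":0,"dz":-0.35,"yaw":0,"fingers":1},{"dx":0,"dy":0,"dz":-0.32,"yaw":0,"fingers":1},{"dx":-0.07,"dy":0.15,"dz":0,"yaw":0,"fingers":1},{"dx":-0.15,"dy":0.35,"dz":0,"yaw":0,"fingers":1},{"dx":-0.15,"dy":0.35,"dz":0,"yaw":0,"fingers":1},{"dx":-0.15,"dy":0.35,"dz":0,"yaw":0,"fingers":1},{"dx":-0.15,"dy":0.35,"dz":0,"yaw":0,"fingers":1},{"dx":-0.13,"dy":0.3,"dz":0,"yaw":0,"fingers":1},{"dx":-0.07,"dy":0.17,"dz":0,"yaw":0,"fingers":1},{"dx":0,"dy":0,"dz":0,"yaw":0,"fingers":1},{"dx":0,"dy":0,"dz":0,"yaw":0,"fingers":1}]'

```text
clock: 17.45
position: [0.6415, 0.1194, 0.1087]
tool_rot: [-3.141, -0.0, 1.57]
force: [-0.8, 0.9, -1.2]
grip_width: 0.0549
finger_force: 43.4
```

Run:
```python
from h import *
im=grab_frame('top')
cv2.imwrite('pics/c3.png',cv2.resize(im[130:250,240:380],None,fx=5,fy=5,interpolation=cv2.INTER_CUBIC))
```

```text
(no output)
```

View pics/c3.png

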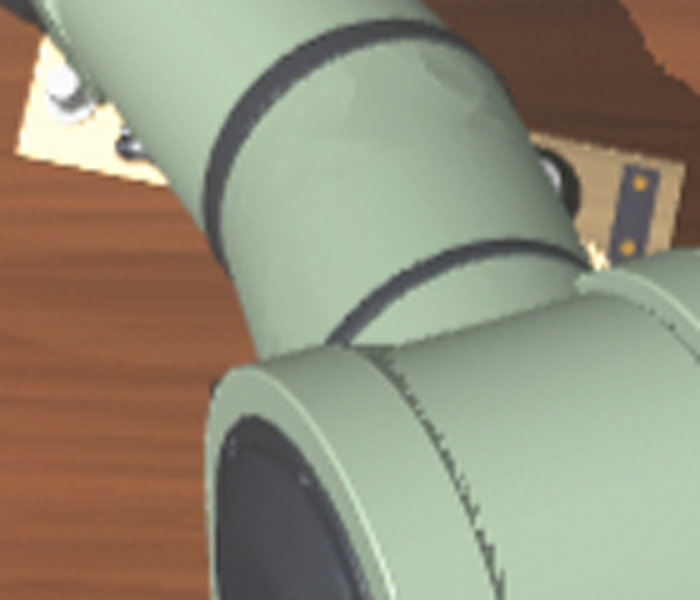

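The arm hides the pads here, so this view is no use. The 56 still clears the 48, so I'll lower it.

>>> drive_tool --targets '[{"dx":0.005,"dy":0.015,"dz":0.2,"yaw":0,"fingers":1},{"dx":0,"dy":0,"dz":0.25,"yaw":0,"fingers":1},{"dx":0,"dy":0,"dz":0.2,"yaw":0,"fingers":1},{"dx":0,"dy":0,"dz":0.1,"yaw":0,"fingers":1},{"dx":0,"dy":0,"dz":0.06,"yaw":0,"fingers":1},{"dx":0,"dy":0,"dz":0,"yaw":0,"fingers":1},{"dx":0,"dy":0,"dz":0,"yaw":0,"fingers":1}]'

```text
clock: 18.2
position: [0.6438, 0.1202, 0.0287]
tool_rot: [3.141, -0.0, 1.57]
force: [-0.4, 0.7, -1.4]
grip_width: 0.055
finger_force: 43.4
```

>>> drive_tool --targets '[{"dx":0,"dy":-0.01,"dz":0.03,"yaw":0,"fingers":1},{"dx":0,"dy":0,"dz":0.02,"yaw":0,"fingers":1},{"dx":0,"dy":0,"dz":0.01,"yaw":0,"fingers":1},{"dx":0,"dy":0,"dz":0,"yaw":0,"fingers":1},{"dx":0,"dy":0,"dz":0,"yaw":0,"fingers":1}]'

```text
clock: 18.7
position: [0.6426, 0.1199, 0.0229]
tool_rot: [3.141, 0.0, 1.57]
force: [-6.4, -1.7, 15.7]
grip_width: 0.0549
finger_force: 45.1
```

>>> drive_tool --targets '[{"dx":0,"dy":0,"dz":0,"yaw":0,"fingers":0.3},{"dx":0,"dy":0,"dz":0,"yaw":0,"fingers":0.22},{"dx":0,"dy":0,"dz":0,"yaw":0,"fingers":0.15},{"dx":0,"dy":0,"dz":0,"yaw":0,"fingers":0.15},{"dx":0,"dy":0,"dz":0,"yaw":0,"fingers":0.15},{"dx":0,"dy":0,"dz":-0.1,"yaw":0,"fingers":0.15},{"dx":0,"dy":0,"dz":-0.3,"yaw":0,"fingers":0.15},{"dx":0,"dy":0,"dz":-0.4,"yaw":0,"fingers":0.2},{"dx":0,"dy":0,"dz":-0.4,"yaw":0,"fingers":0.25},{"dx":0.1,"dy":-0.2,"dz":-0.2,"yaw":0,"fingers":0.3},{"dx":0.25,"dy":-0.4,"dz":0,"yaw":0,"fingers":0.3},{"dx":0.25,"dy":-0.4,"dz":0,"yaw":0,"fingers":0.3},{"dx":0.25,"dy":-0.4,"dz":0,"yaw":0,"fingers":0.3},{"dx":0.25,"dy":-0.4,"dz":0,"yaw":0,"fingers":0.3},{"dx":0.25,"dy":-0.38,"dz":0,"yaw":0,"fingers":0.3},{"dx":0.15,"dy":-0.2,"dz":0,"yaw":0,"fingers":0.3},{"dx":0,"dy":0,"dz":0,"yaw":0,"fingers":0.3},{"dx":0,"dy":0,"dz":0,"yaw":0,"fingers":0.3}]'

```text
clock: 20.5
position: [0.4048, 0.2702, 0.1625]
tool_rot: [3.141, -0.0, 1.571]
force: [0.4, -0.3, 0.3]
grip_width: 0.0595
finger_force: 0.0
```

```bash
python3 -c "from h import *;snap('w4')"
```

```text
20.5 [0.4048 0.2702 0.1625] [-0.28  0.45 -0.56  2.    0.33  0.78 -1.03]
```

View pics/w4.png

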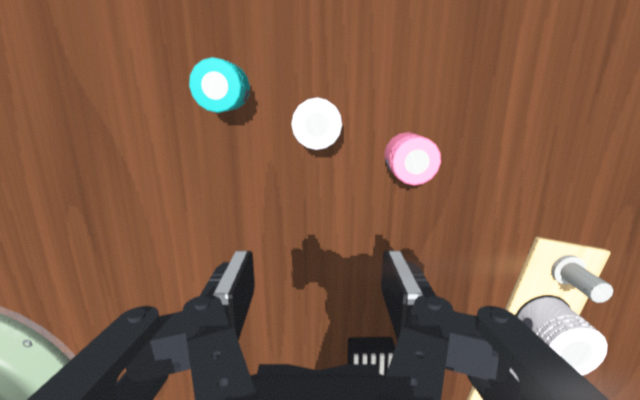

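Piston 40's crown is at (317,123), between turquoise (215,85) and pink (415,160). Piston 56 is standing on the pad next to the peg.

```bash
python3 -c "
from h import *
print(ww('w4',317,123.5,.036),ww('w4',219,85,.036),ww('w4',413,160,.036))"
```

```text
[0.4042 0.3243 0.036 ] [0.3291 0.3532 0.036 ] [0.4829 0.2951 0.036 ]
```

>>> drive_tool --targets '[{"dx":0.26,"dy":0,"dz":0,"yaw":0,"fingers":0.3},{"dx":0.26,"dy":0,"dz":0,"yaw":0,"fingers":0.3},{"dx":0,"dy":0,"dz":0.2,"yaw":0,"fingers":0.3},{"dx":0,"dy":0,"dz":0.35,"yaw":0,"fingers":0.3},{"dx":0,"dy":0,"dz":0.35,"yaw":0,"fingers":0.3},{"dx":0,"dy":0,"dz":0.2,"yaw":0,"fingers":0.3},{"dx":0,"dy":0,"dz":0,"yaw":0,"fingers":0.3},{"dx":0,"dy":0,"dz":0,"yaw":0,"fingers":0.3}]'

```text
clock: 21.35
position: [0.4052, 0.3218, 0.0522]
tool_rot: [-3.142, 0.0, 1.569]
force: [-0.1, 0.1, -0.3]
grip_width: 0.0598
finger_force: 0.0
```

>>> drive_tool --targets '[{"dx":0.015,"dy":0,"dz":0.2,"yaw":0,"fingers":0.3},{"dx":0,"dy":0,"dz":0.15,"yaw":0,"fingers":0.3},{"dx":0,"dy":0,"dz":0.1,"yaw":0,"fingers":0.3},{"dx":0,"dy":0,"dz":0,"yaw":0,"fingers":0.36},{"dx":0,"dy":0,"dz":0,"yaw":0,"fingers":0.44},{"dx":0,"dy":0,"dz":0,"yaw":0,"fingers":0.52},{"dx":0,"dy":0,"dz":0,"yaw":0,"fingers":0.62},{"dx":0,"dy":0,"dz":0,"yaw":0,"fingers":1},{"dx":0,"dy":0,"dz":0,"yaw":0,"fingers":1},{"dx":0,"dy":0,"dz":0,"yaw":0,"fingers":1},{"dx":0,"dy":0,"dz":-0.1,"yaw":0,"fingers":1},{"dx":0,"dy":0,"dz":0,"yaw":0,"fingers":1}]'

```text
clock: 22.55
position: [0.4052, 0.324, 0.0183]
tool_rot: [3.14, -0.001, 1.57]
force: [-0.3, 0.0, -0.7]
grip_width: 0.0391
finger_force: 40.4
```

>>> drive_tool --targets '[{"dx":0,"dy":0,"dz":-0.3,"yaw":0,"fingers":1},{"dx":0,"dy":0,"dz":-0.4,"yaw":0,"fingers":1},{"dx":0,"dy":0,"dz":-0.4,"yaw":0,"fingers":1},{"dx":-0.15,"dy":0.1,"dz":0,"yaw":0,"fingers":1},{"dx":-0.3,"dy":0.18,"dz":0,"yaw":0,"fingers":1},{"dx":-0.35,"dy":0.21,"dz":0,"yaw":0,"fingers":1},{"dx":-0.35,"dy":0.21,"dz":0,"yaw":0,"fingers":1},{"dx":-0.35,"dy":0.21,"dz":0,"yaw":0,"fingers":1},{"dx":-0.35,"dy":0.21,"dz":0,"yaw":0,"fingers":1},{"dx":-0.35,"dy":0.21,"dz":0,"yaw":0,"fingers":1},{"dx":-0.35,"dy":0.21,"dz":0,"yaw":0,"fingers":1},{"dx":-0.35,"dy":0.21,"dz":0,"yaw":0,"fingers":1},{"dx":-0.3,"dy":0.2,"dz":0,"yaw":0,"fingers":1},{"dx":-0.2,"dy":0.13,"dz":0,"yaw":0,"fingers":1},{"dx":-0.06,"dy":0.03,"dz":0,"yaw":0,"fingers":1},{"dx":0,"dy":0,"dz":0,"yaw":0,"fingers":1},{"dx":0,"dy":0,"dz":0,"yaw":0,"fingers":1}]'

```text
clock: 24.25
position: [0.6148, -0.0214, 0.1269]
tool_rot: [-3.141, -0.001, 1.571]
force: [-0.0, 0.8, -0.8]
grip_width: 0.0388
finger_force: 40.6
```

```bash
python3 -c "from h import *;snap('w5')"
```

```text
24.25 [ 0.6148 -0.0214  0.1269] [ 0.27  0.67 -0.5   1.7   0.4   0.88 -0.39]
```

View pics/w5.png

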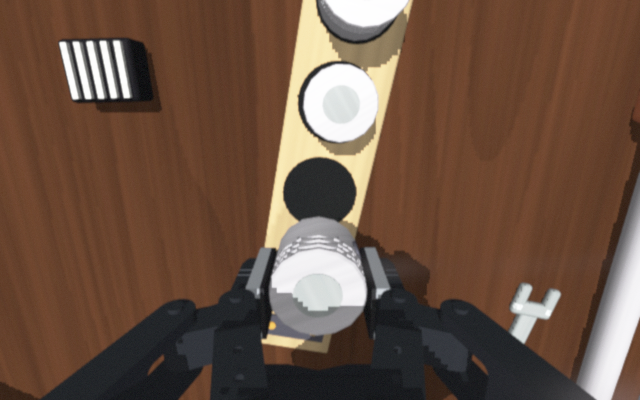

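Pistons 56 and 48 stand centred on their pads, with the 48's crown at (341,103). The free third pad shows its centre near (320,190), with the held 40 above it.

```bash
python3 -c "
from h import *
print(ww('w5',341,103,.052),ww('w5',320,157,.01))"
```

```text
[0.6292 0.0497 0.052 ] [0.6164 0.0077 0.01  ]
```

>>> drive_tool --targets '[{"dx":-0.01,"dy":0.01,"dz":0.3,"yaw":0,"fingers":1},{"dx":0,"dy":0,"dz":0.3,"yaw":0,"fingers":1},{"dx":0,"dy":0,"dz":0.25,"yaw":0,"fingers":1},{"dx":0,"dy":0,"dz":0.12,"yaw":0,"fingers":1},{"dx":0,"dy":0,"dz":0.06,"yaw":0,"fingers":1},{"dx":0,"dy":0,"dz":0,"yaw":0,"fingers":1},{"dx":0,"dy":0,"dz":0,"yaw":0,"fingers":1}]'

```text
clock: 25.0
position: [0.6169, -0.0234, 0.0249]
tool_rot: [3.14, -0.0, 1.57]
force: [-0.3, 0.8, -0.9]
grip_width: 0.0389
finger_force: 40.6
```

>>> drive_tool --targets '[{"dx":0.01,"dy":0,"dz":0.03,"yaw":0,"fingers":1},{"dx":0,"dy":0,"dz":0.025,"yaw":0,"fingers":1},{"dx":0,"dy":0,"dz":0.01,"yaw":0,"fingers":1},{"dx":0,"dy":0,"dz":0,"yaw":0,"fingers":1},{"dx":0,"dy":0,"dz":0,"yaw":0,"fingers":1}]'

```text
clock: 25.5
position: [0.6165, -0.0226, 0.0177]
tool_rot: [3.141, 0.0, 1.57]
force: [-1.6, -0.5, 5.8]
grip_width: 0.0391
finger_force: 41.3
```

Release, rise and back off for a final look.

>>> drive_tool --targets '[{"dx":0,"dy":0,"dz":0,"yaw":0,"fingers":0.48},{"dx":0,"dy":0,"dz":0,"yaw":0,"fingers":0.4},{"dx":0,"dy":0,"dz":0,"yaw":0,"fingers":0.33},{"dx":0,"dy":0,"dz":0,"yaw":0,"fingers":0.33},{"dx":0,"dy":0,"dz":0,"yaw":0,"fingers":0.33},{"dx":0,"dy":0,"dz":-0.1,"yaw":0,"fingers":0.33},{"dx":0,"dy":0,"dz":-0.3,"yaw":0,"fingers":0.33},{"dx":0,"dy":0,"dz":-0.4,"yaw":0,"fingers":0.33},{"dx":0,"dy":0,"dz":-0.4,"yaw":0,"fingers":0.33},{"dx":-0.3,"dy":0,"dz":-0.4,"yaw":0,"fingers":0.33},{"dx":-0.4,"dy":0,"dz":-0.2,"yaw":0,"fingers":0.33},{"dx":-0.4,"dy":0,"dz":0,"yaw":0,"fingers":0.33},{"dx":-0.3,"dy":0,"dz":0,"yaw":0,"fingers":0.33},{"dx":0,"dy":0,"dz":0,"yaw":0,"fingers":0.33},{"dx":0,"dy":0,"dz":0,"yaw":0,"fingers":0.33}]'

```text
clock: 27.0
position: [0.6161, -0.1629, 0.1978]
tool_rot: [3.141, -0.0, 1.569]
force: [-0.0, 0.0, -0.3]
grip_width: 0.057
finger_force: 0.0
```

```bash
python3 -c "from h import *;snap('w6')"
```

```text
27.0 [ 0.6161 -0.1629  0.1978] [ 0.5   0.62 -0.52  1.58  0.34  1.03 -0.11]
```

View pics/w6.png

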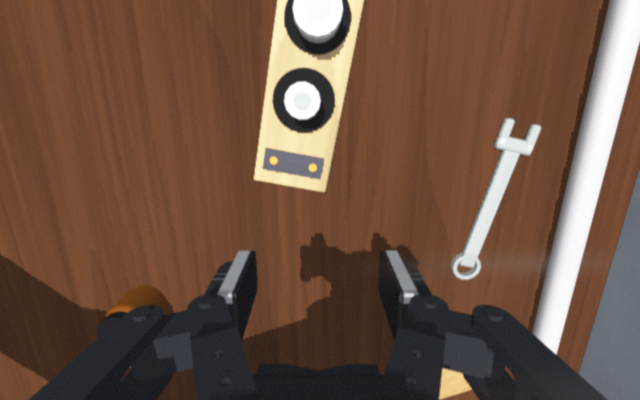

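Pistons 32 (302,100) and 40 (317,15) stand centred on the far pads. All four are placed, and the jar is untouched.

```bash
python3 -c "
from h import *
print(ww('w6',302,100,.04),ww('w6',303.5,100,.01))
from workcell import workorder;print(workorder.job_done())"
```

```text
[ 0.6025 -0.0914  0.04  ] [ 0.6026 -0.0919  0.01  ]
the job is handed in; nothing more can be done
None
```

I put all four pistons on the pads by size, with the 56 mm one next to the peg, left the jar alone and handed the job in at about 27 s; it returned no verdict, and camera checks showed the 32 and 48 mm pistons centred to within about 1 mm.

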